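# Charge the parts washer and hold its sprung lid at the index

### The arm

A 6-joint arm with a two-finger parallel gripper is mounted at the origin on the work surface; the furniture and walls round the work are solid. World frame = base frame: x ahead of the robot, y to its left, z up, the work surface at z = 0. Lengths are in m, angles in rad, forces in N, time in s.
With the tool pointing down it reaches from about 0.325 to 0.775 m from the base axis. Payload 5.5 kg.
Tool frame: the origin (TCP) lies at the very end of the fingers, on their centre line; the grasp point (between the pads) lies 19 mm behind it (r.grip_point_offset is the distance from the TCP to the grasp point, in m); z points along the fingers, y is the direction in which the jaws open and shut (so a half turn about z gives the same grasp; the last joint's range is limited). The gripper opens to 85 mm and grips with 20 to 120 N. Pads are 22 mm wide; open, the fingers measure 114 mm over their backs; the gripper's body (76 mm by 85 mm) begins 54 mm behind the grasp point. The pads swing forward as they close: fully open they stand 13 mm farther back than shut.
Start: joints at [1.178, 0.091, 1.231, -0, 1.82, -0.057], TCP at [0.198, 0.567, 0.231] pointing down, gripper open.
Joint ranges: [-2.87, 2.87], [-0.86, 2.18], [0.17, 2.46], [-1.51, 4.65], [0.06, 2.69], [-2.65, 2.65]. Speed limits (rad/s): [2.57, 2.57, 3.01, 3.14, 3.14, 3.14].

### API

Orientations are given as a rotation vector (axis times angle).
In Python, from station import r gives the robot as it stands.
- The arm moves only by the tool send_rows, never from a script. Its argument "commands" is text: rows parted by semicolons, each of 5 numbers parted by spaces: the shift along the world's x, y, z in m, then the turn about the world's z in degrees, then the opening, from 0 (shut) to 1 (fully open). A call has exactly 5 rows; each row shifts and turns the pose as measured when the row begins; what a row does not reach is not made up. A row lasts 1/8 s, in which the tool goes at most 62.5 mm and 10.7 degrees, less where a joint would pass 70% of its speed; a pose out of reach is approached as far as the arm can. A call with a gripper value outside its range is refused whole. The fingers move at their own pace and stop on an object; the grip force is fixed at half the most. Time passes only in rows, so rows that do not move let the fingers close, or fill a call up. It gives the time, the measured TCP pose, the force and the opening at its end, in the units of the state.
- r.get_obs(): the state, without advancing time (a new reading comes with each control period).
- r.snapshot(name): name is "scene" or "side" or "wrist"; returns the picture (400x640x3 uint8, red, green, blue); there is no depth.
- r.camera_model(name): a dict with "mtx" (3x3 intrinsics, pixels), "dist" ([k1, k2, p1, p2, k3] as OpenCV has them; the pictures are not rectified), "extrinsics" (4x4, takes a point from world to camera coordinates). Camera axes: x right, y up, looking along -z (the intrinsics and any distortion apply to the point x, -y, -z); pixel columns grow to the right and rows downward; lengths in m; the calibration is good to about 2 mm. A picture is of the moment at which its call begins: read the wrist's pose just before it. camera_model takes no time and is no camera call; for the wrist camera it gives the pose at the moment of the call.
- r.sign_off(): hands the job in, once; it reports no verdict.
The state is a dict: "time_s": time; "joint_pos": joint angles; "joint_velocities": joint speeds; "joint_efforts": joint torques, N m; "eef_pos": TCP position; "tool_rot": TCP orientation; "contact_force": force on the tool from outside, world axes, zero at the start; "ft_torque": the same for the moment, N m; "gripper_width": finger opening in m.
Only numpy, scipy, OpenCV 4.12 (cv2) and the standard library are available. Lean on these libraries where they do the work, as an engineer would, in place of code of your own. Each camera call takes 0.05 s, during which the arm holds its last target. There are 200 camera calls.

### The job

Raise the hinged loading tray of the parts washer so that its three steel collars slide into the tub, then lower the tray back onto its rest. Then lift the washer's spring-loaded inspection lid until the pointer pin on the lid's side is level with the index tab on the quadrant, and finish holding it there: it closes by itself if let go, so do not release it at the end. Leave the index tab where it is set and do not disturb the other things on the bench.

Things in the scene. Friction and masses are not known exactly. Their poses are not given: they have to be found in the camera images.
- washer: Grey bench-top parts washer, fixed to the bench. Origin: on the bench top under the middle of the tub; at yaw 0 its x points away from the robot, y to the robot's left, z up. In its frame (mm): loading tray at the right, y -89..-181; quadrant plate upright on the left side, y 104..108, x -40..70, up to z 220. The lid covers the left part of the tub, y 4..96.
- tub_floor (a point): Middle of the tub's floor. In the washer's frame (mm): open tub, inside x -80..80, y -85..97, floor at z 14, rim at z 85, walls 5 thick. The right part, y -85..-2, is the open feed mouth, with guards up to z 122 at its front, back and left side. A window sill, 570 mm above the bench, overhangs it behind the washer, its edge 80 mm or more beyond both handles.
- tray (a joint): Loading tray angle in rad: 0 = level on its rest, grows as its outer (right) edge is raised about its hinge beside the mouth, limit 1.4; falls back by its weight. Steel tray 124 x 92 mm, 30 mm walls on three sides, open towards the mouth, 0.35 kg and a load of about 0.44 kg. The collars slide off at about 0.5 to 0.7 rad; at 1.15 rad it is surely empty.
- tray_handle (a point): Middle of the tray's handle bar: round dark steel bar 10 mm thick, 90 mm long, parallel to the washer's x, held out beyond and above the tray's outer wall by two slanting legs. With the tray down it is 199 mm to the right of the washer's origin (y -199) and at z 151; 35 mm above and 18 mm beyond the wall's top edge.
- tray_hinge (a point): Middle of the tray's hinge axis, which runs along the washer's x (washer frame 0, -89, 81 mm). The handle bar is 110 mm out from it and 70 mm above it with the tray down. A dust hood hangs over the bench from 600 mm up, to the right of the tray and nearer the robot, from about y = -0.36 m on.
- lid (a joint): Lid angle in rad: 0 = closed, grows as its front edge is raised, limit 1.3. A spring (0.35 N m closed, 0.7 N m at 0.7 rad, to which the lid's weight adds about 0.25 N m) closes it always; lifting takes 4 to 8 N at the handle.
- lid_handle (a point): Middle of the lid's handle bar: round dark steel bar 10 mm thick, 76 mm long between two posts, parallel to the washer's y, 45 mm above the lid's top surface. In the lid it is 125 mm in front of the hinge axis and 48 mm above it; lid closed: washer frame (-39, 49, 137) mm.
- lid_hinge (a point): Middle of the lid's hinge axis at the back rim, which runs along the washer's y (washer frame 86, 49, 89 mm). The steel lid is 92 mm wide (y), 175 mm deep, 4 mm thick, 0.3 kg.
- lid_pointer (a point): Tip part of the pointer pin, a 6 mm pin that sticks out of the lid's left edge over the rim of the quadrant, 136 mm from the lid's hinge axis. It turns with the lid.
- index_mark (a point): Point just off the end of the index tab (small dark steel tab with a brass screw on the rim of the aluminium quadrant), 136 mm from the lid's hinge axis. It coincides with the pointer's point when the lid stands at the marked angle. The tab is set anywhere from 0.45 to 0.85 rad of lid angle and stays unless pushed.
- collar_a: Grey steel flange collar, 50 mm across, 22 mm high, 0.2 kg, lying on the loading tray. Origin: centre of its underside.
- collar_b: Grey steel flange collar, 32 mm across, 22 mm high, 0.12 kg, on the tray. Origin: centre of its underside.
- collar_c: Brown, oxidised steel flange collar, 32 mm across, 22 mm high, 0.12 kg, on the tray. Origin: centre of its underside.
- mug: Bystander: steel mug, 71 x 103 mm, 82 high, standing in front of the tray. Origin: under it, near its middle.
- tape: Bystander: roll of masking tape lying flat, 104 mm across, 24 high, in front of the washer. Origin: centre of its underside.
- big_collar: Bystander: spare brown flange collar 64 mm across, 22 high, standing on the bench behind the tray, not part of the load. Origin: centre of its underside.
- ink: Bystander: round ink tin, 69 mm across, 60 high, at the back left. Origin: centre of its underside.

How it is judged:
By the outcome, as a careful person would: the job done as asked, in the order asked, and still so for the second after the job is handed in, while the arm keeps its last pose, push and grip.
It also fails if it takes over 51 s, if anything falls off the work surface, if the arm or the gripper's body presses on something with over 40 N, if the wrist force passes 120 N, or if a joint passes its speed limit or range.

## Working session

There is one attempt and no reset: what is moved stays moved. The work goes in short steps, Python scripts to look and compute and a tool call to move; the robot and the scene stay as the last step left them, time stands still between calls to the robot, and variables do not carry over. Pictures are saved under pics/ and viewed, about 8 in all and at most 12, crops included, and the job is handed in when it is done.

Besides the shell and the picture viewer there is one more tool, called after "Emit:" as name(argument=value, ...), one argument or row to a line, values as JSON. send_rows: Moves the arm, as the interface text tells. Its arguments: {"type":"object","properties":{"commands":{"type":"string"}},"required":["commands"]}

```bash
mkdir -p pics; ls
python3 - <<'E'
from station import r
import cv2, numpy as np
np.set_printoptions(precision=4,suppress=True)
o=r.get_obs(); print({k:np.round(v,3) for k,v in o.items()})
for n in("scene","side"):
    im=r.snapshot(n); cv2.imwrite(f"pics/{n}0.png",im[:,:,::-1])
    m=r.camera_model(n); print(n,m)
E
```

```text
pics
{'time_s': np.float64(0.0), 'joint_pos': array([ 1.178,  0.092,  1.232, -0.   ,  1.82 , -0.057]), 'joint_velocities': array([-0.001, -0.   ,  0.001, -0.001,  0.   ,  0.   ]), 'joint_efforts': array([  0.   , -45.871, -41.804,   0.   ,   0.011,   0.   ]), 'eef_pos': array([0.198, 0.566, 0.23 ]), 'tool_rot': array([-0.525, -3.097,  0.003]), 'contact_force': array([-0.874, -0.531,  0.681]), 'ft_torque': array([0.009, 0.054, 0.021]), 'gripper_width': np.float64(0.085)}
scene {'mtx': array([[368.2426,   0.    , 316.7198],
       [  0.    , 368.2426, 200.7783],
       [  0.    ,   0.    ,   1.    ]]), 'dist': array([0.0057, 0.    , 0.    , 0.    , 0.    ]), 'extrinsics': array([[ 0.7256, -0.6876, -0.0266, -0.3792],
       [ 0.2992,  0.2805,  0.912 , -0.2506],
       [-0.6196, -0.6697,  0.4093, -0.7446],
       [ 0.    ,  0.    ,  0.    ,  1.    ]])}
side {'mtx': array([[476.5633,   0.    , 317.9651],
       [  0.    , 476.5633, 196.7405],
       [  0.    ,   0.    ,   1.    ]]), 'dist': array([-0.031,  0.   ,  0.   ,  0.   ,  0.   ]), 'extrinsics': array([[-0.2405, -0.9705, -0.0156,  0.0696],
       [ 0.7908, -0.2053,  0.5766, -0.4638],
       [-0.5628,  0.1264,  0.8168, -1.1475],
       [ 0.    ,  0.    ,  0.    ,  1.    ]])}
```

View pics/scene0.png

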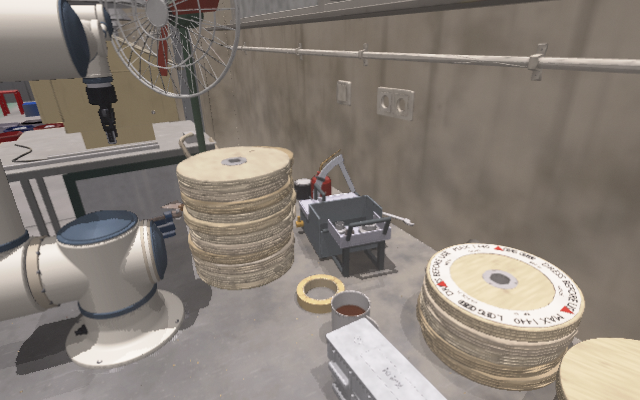

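View pics/side0.png

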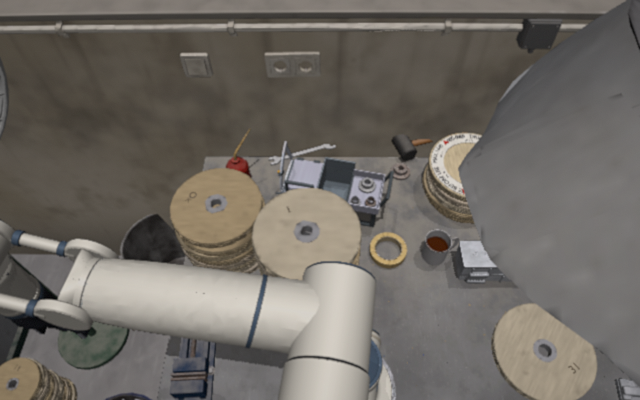

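The scene view has the washer at about px (345,230), with the tray handle at about (358,228). The side view has the tray at about (368,190) and the lid at (303,172), with two tall spool stacks in front to the left. I'll enlarge both.

Run:
```python
import cv2
a=cv2.imread("pics/scene0.png")[150:280,290:420]; b=cv2.imread("pics/side0.png")[145:235,270:405]
cv2.imwrite("pics/c1.png",cv2.resize(a,None,fx=4.5,fy=4.5,interpolation=cv2.INTER_CUBIC))
cv2.imwrite("pics/c2.png",cv2.resize(b,None,fx=5.8,fy=5.8,interpolation=cv2.INTER_CUBIC))
```

```text
(no output)
```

View pics/c1.png

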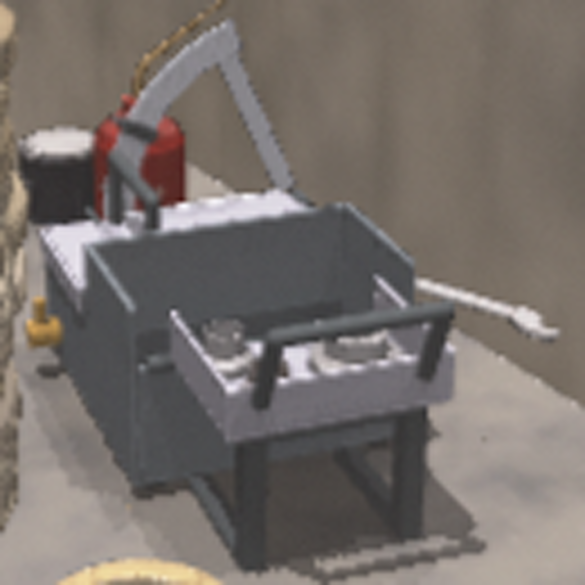

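View pics/c2.png

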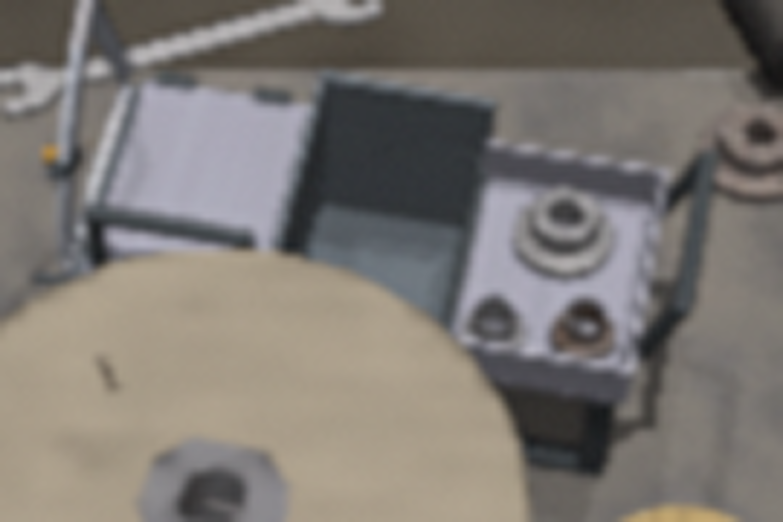

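The crops show the tray handle bar ends, the lid handle ends and the guard corners clearly. The index tab has a brass screw at about (50,155) in the side crop and is dark at about (135,125) in the scene crop. Next I fit the washer pose.

```bash
cat > h.py <<'E'
import numpy as np, cv2
from scipy.optimize import least_squares
from station import r
np.set_printoptions(precision=4,suppress=True)
F=np.diag([1.,-1,-1])
def proj(P,m):
    E=m["extrinsics"]; R=F@E[:3,:3]; t=F@E[:3,3]
    return cv2.projectPoints(np.atleast_2d(np.array(P,float)),cv2.Rodrigues(R)[0],t,m["mtx"],np.array(m["dist"],float))[0][:,0]
def W(p,q):
    c,s=np.cos(p[2]),np.sin(p[2]); q=np.atleast_2d(q)/1000.
    return np.c_[p[0]+c*q[:,0]-s*q[:,1],p[1]+s*q[:,0]+c*q[:,1],q[:,2]]
E
python3 - <<'E'
from h import *
S=[((-45,-199,151),(268,335)),((45,-199,151),(452,310)),((-83,-2,122),(88,248)),((83,-2,122),(345,205)),((83,-85,122),(412,266)),((-39,87,137),(112,153)),((-39,11,137),(155,192))]
D=[((45,-199,151),(712,155)),((-45,-199,151),(688,310)),((83,-2,122),(322,78)),((83,-85,122),(493,104)),((-39,87,137),(90,215)),((-39,11,137),(250,238))]
ms,md=r.camera_model("scene"),r.camera_model("side")
us=(np.array([a[1] for a in S])+.5)/4.5-.5+[290,150]
ud=(np.array([a[1] for a in D])+.5)/5.8-.5+[270,145]
f=lambda p:np.r_[(proj(W(p,[a[0] for a in S]),ms)-us).ravel(),(proj(W(p,[a[0] for a in D]),md)-ud).ravel()]
b=min((least_squares(f,[.6,-.1,y],loss="soft_l1") for y in np.linspace(-1,1,5)),key=lambda s:s.cost)
print(b.x,b.cost);print(f(b.x).reshape(-1,2))
np.save("w.npy",b.x)
for n,q in dict(th=(0,-199,151),hinge=(0,-89,81),lh=(-39,49,137),lhinge=(86,49,89)).items(): print(n,W(b.x,q))
E=ms["extrinsics"];print("cams",-E[:3,:3].T@E[:3,3],-md["extrinsics"][:3,:3].T@md["extrinsics"][:3,3])
E
```

```text
[ 0.5428 -0.0685 -0.4606] 8.27047426416851
[[ 1.7446  1.324 ]
 [-1.0413  0.3188]
 [-0.1902 -0.5751]
 [ 1.1694  0.1156]
 [-0.1391 -1.2662]
 [ 0.5649  1.1755]
 [-0.7118  2.4115]
 [-0.5733  0.7721]
 [-0.7238 -0.2688]
 [ 0.7948 -0.5006]
 [-0.9881 -0.5531]
 [ 0.8493  0.1865]
 [-0.394   0.6685]]
th [[ 0.4543 -0.2467  0.151 ]]
hinge [[ 0.5032 -0.1482  0.081 ]]
lh [[ 0.5296 -0.0072  0.137 ]]
lhinge [[ 0.6416 -0.0628  0.089 ]]
cams [-0.1113 -0.6891  0.5233] [-0.2624  0.1174  1.2058]
```

Run:
```python
from h import *
ms,md=r.camera_model("scene"),r.camera_model("side")
p=np.load("w.npy")
def tri(a,b):
    f=lambda X:np.r_[(proj(X,ms)-a).ravel(),(proj(X,md)-b).ravel()]
    s=least_squares(f,[.4,0,.2]);return s.x,s.cost
print("stack hub",tri((234,160),(307,231)))
# side hub at (215,203) for various z
for px in[(215,203),(307,231)]:
  for z in(.1,.2,.3,.4):
    s=least_squares(lambda X:(proj([X[0],X[1],z],md)-px).ravel(),[.4,0]);print(px,z,s.x,proj([*s.x,z],ms))
# rim of stack by scene: left/right edges
print("tab",tri((290+135/4.5,150+125/4.5),(270+62/5.8,145+155/5.8)))
for t in(.45,.55,.65,.75,.85):
    pass
m=r.camera_model("wrist");print(m); E=m["extrinsics"];print(-E[:3,:3].T@E[:3,3])
print(np.round(cv2.Rodrigues(r.get_obs()["tool_rot"])[0],3))
```

```text
stack hub (array([0.2946, 0.0201, 0.2723]), np.float64(0.024641918368066302))
(215, 203) 0.1 [0.5518 0.2336] [[273.1899 178.9528]]
(215, 203) 0.2 [0.4782 0.2231] [[253.2749 155.101 ]]
(215, 203) 0.3 [0.4046 0.2126] [[229.6697 126.8329]]
(215, 203) 0.4 [0.3309 0.2021] [[201.233   92.7834]]
(307, 231) 0.1 [0.397  0.0023] [[279.7958 216.2591]]
(307, 231) 0.2 [0.3373 0.0127] [[254.6121 185.5926]]
(307, 231) 0.3 [0.2777 0.0231] [[224.9939 149.5366]]
(307, 231) 0.4 [0.2181 0.0335] [[189.6354 106.507 ]]
tab (array([0.5755, 0.0353, 0.1486]), np.float64(0.0999070441288572))
{'mtx': array([[280.8828,   0.    , 320.2198],
       [  0.    , 280.8828, 199.7609],
       [  0.    ,   0.    ,   1.    ]]), 'dist': array([-0.0402,  0.    ,  0.    ,  0.    ,  0.    ]), 'extrinsics': array([[ 0.33  ,  0.944 , -0.0024, -0.5995],
       [-0.8991,  0.3136, -0.3053,  0.0412],
       [-0.2875,  0.103 ,  0.9522, -0.3809],
       [ 0.    ,  0.    ,  0.    ,  1.    ]])}
[0.1254 0.5922 0.3738]
[[-0.944  0.33  -0.001]
 [ 0.33   0.944 -0.002]
 [ 0.    -0.002 -1.   ]]
```

Emit:
send_rows(
  commands="0.02 -0.02 0.06 0 1; 0.03 -0.05 0.05 0 1; 0.03 -0.055 0.02 0 1; 0.03 -0.055 0 0 1; 0.03 -0.055 0 0 1",
)

```text
time_s: 0.72
eef_pos: [0.3301, 0.3398, 0.3475]
tool_rot: [-0.513, -3.097, 0.018]
contact_force: [1.8, -0.5, -0.1]
gripper_width: 0.0851
```

Emit:
send_rows(
  commands="0.03 -0.05 0.01 0 1; 0.025 -0.055 0.01 -2 1; 0.01 -0.06 0 -2 1; 0.005 -0.06 0 -2 1; 0.005 -0.06 0 -1 1",
)

```text
time_s: 1.35
eef_pos: [0.4066, 0.0459, 0.365]
tool_rot: [-0.705, -3.056, 0.022]
contact_force: [1.1, 0.1, -0.4]
gripper_width: 0.0854
```

Emit:
send_rows(
  commands="0.01 -0.06 0 0 1; 0.01 -0.06 0 0 1; 0.01 -0.06 -0.01 0 1; 0.01 -0.06 -0.01 0 1; 0 0 0 0 1",
)

```text
time_s: 1.98
eef_pos: [0.4449, -0.2032, 0.3416]
tool_rot: [-0.714, -3.05, 0.02]
contact_force: [-0.4, 0.8, 0.7]
gripper_width: 0.0855
```

Run:
```python
from h import *
o=r.get_obs(); print(o["eef_pos"],cv2.Rodrigues(o["tool_rot"])[0],o["joint_pos"])
m=r.camera_model("wrist"); im=r.snapshot("wrist"); np.save("wm.npy",m,allow_pickle=True)
cv2.imwrite("pics/w1.png",im[:,:,::-1])
p=np.load("w.npy")
print(proj(W(p,[(-45,-199,151),(45,-199,151)]),m))
```

```text
[ 0.4449 -0.2032  0.3416] [[-0.8961  0.4436 -0.0116]
 [ 0.4438  0.8961 -0.0104]
 [ 0.0058 -0.0144 -0.9999]] [-0.4878 -0.1474  1.2666 -0.0163  2.0277 -1.606 ]
[[293.2931 162.8052]
 [295.2631 231.6572]]
```

View pics/w1.png

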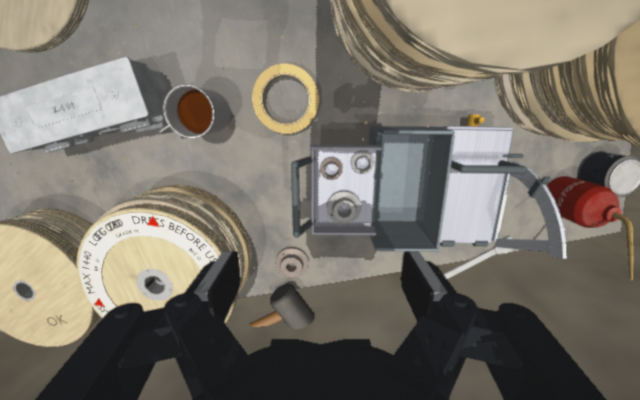

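The wrist view shows the tray handle bar at about (296,162)-(296,235), close to the predicted position, and the lid and quadrant on the right. One enlarged crop will help refine the pose and the index tab.

Run:
```python
import cv2
b=cv2.imread("pics/w1.png")[105:265,285:575]
cv2.imwrite("pics/c3.png",cv2.resize(b,None,fx=2.7,fy=2.7,interpolation=cv2.INTER_CUBIC))
```

```text
(no output)
```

View pics/c3.png

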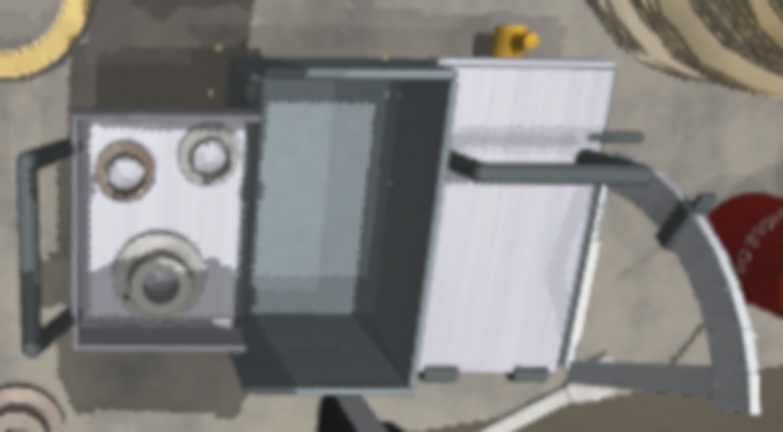

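Run:
```python
from h import *
S=[((-45,-199,151),(268,335)),((45,-199,151),(452,310)),((-83,-2,122),(88,248)),((83,-2,122),(345,205)),((83,-85,122),(412,266)),((-39,87,137),(112,153)),((-39,11,137),(155,192))]
D=[((45,-199,151),(712,155)),((-45,-199,151),(688,310)),((83,-2,122),(322,78)),((83,-85,122),(493,104)),((-39,87,137),(90,215)),((-39,11,137),(250,238))]
V=[((-45,-199,151),(27,160)),((45,-199,151),(30,348)),((-39,11,137),(478,172)),((-39,87,137),(648,172)),((-83,-2,122),(450,72)),((83,-2,122),(414,388))]
C=[(S,4.5,(290,150),r.camera_model("scene")),(D,5.8,(270,145),r.camera_model("side")),(V,2.7,(285,105),np.load("wm.npy",allow_pickle=True).item())]
def f(p,C=C): return np.concatenate([(proj(W(p,[a[0] for a in L]),m)-((np.array([a[1] for a in L])+.5)/s-.5+o)).ravel() for L,s,o,m in C])
for cc in(C,C[2:]):
    b=least_squares(lambda p:f(p,cc),[.54,-.07,-.46],loss="soft_l1");print(b.x,b.cost);print(f(b.x,cc)[-12:].reshape(-1,2))
    for n,q in dict(th=(0,-199,151),lh=(-39,49,137)).items(): print(n,W(b.x,q))
    if cc is C: np.save("w.npy",b.x)
```

```text
[ 0.5446 -0.0678 -0.4592] 15.007824764226042
[[-0.2738  0.1765]
 [ 0.5981 -0.7821]
 [ 0.6715 -0.907 ]
 [-3.5815 -0.4451]
 [ 0.3202 -0.5081]
 [-2.1541  0.812 ]]
th [[ 0.4564 -0.2462  0.151 ]]
lh [[ 0.5313 -0.0066  0.137 ]]
[ 0.5451 -0.0677 -0.4582] 5.3967910112846935
[[-0.0201  0.629 ]
 [ 0.898  -0.3924]
 [ 0.8631 -0.6297]
 [-3.4006 -0.2252]
 [ 0.4824 -0.2119]
 [-1.9029  1.0395]]
th [[ 0.457  -0.2461  0.151 ]]
lh [[ 0.5318 -0.0065  0.137 ]]
```

Emit:
send_rows(
  commands="0.006 -0.022 -0.03 0 1; 0.006 -0.021 -0.04 0 1; 0 0 -0.05 0 1; 0 0 -0.05 0 1; 0 0 0 0 1",
)

```text
time_s: 2.65
eef_pos: [0.458, -0.239, 0.1723]
tool_rot: [-0.701, -3.061, 0.019]
contact_force: [0.9, 1.3, 0.0]
gripper_width: 0.0853
```

Emit:
send_rows(
  commands="-0.001 -0.007 -0.02 0 1; 0 -0.001 -0.018 0 1; 0 0 -0.002 0 1; 0 0 0 0 0.5; 0 0 0 0 0.25",
)

```text
time_s: 3.28
eef_pos: [0.4604, -0.248, 0.1385]
tool_rot: [0.696, 3.053, -0.024]
contact_force: [0.9, 0.0, 0.1]
gripper_width: 0.0518
```

Emit:
send_rows(
  commands="0 0 0 0 0; 0 0 0 0 0; 0 0 0 0 0; 0 0 0 0 0; 0 0 0 0 0",
)

```text
time_s: 3.9
eef_pos: [0.4606, -0.2488, 0.1399]
tool_rot: [0.697, 3.051, -0.026]
contact_force: [-1.1, -0.9, -0.7]
gripper_width: 0.0075
```

Emit:
send_rows(
  commands="0 0 0 0 0.3; -0.001 0.001 -0.006 0 0.3; -0.001 0.001 -0.007 0 0.3; 0 0 -0.003 0 0.2; 0 0 0 0 0",
)

```text
time_s: 4.53
eef_pos: [0.4578, -0.2475, 0.1224]
tool_rot: [0.698, 3.051, -0.03]
contact_force: [-2.9, -6.3, 0.7]
gripper_width: 0.0083
```

Emit:
send_rows(
  commands="0 0 0 0 0; 0 0 0 0 0; 0 0 0 0 0; 0 0 0 0 0; 0 0 0 0 0",
)

```text
time_s: 5.15
eef_pos: [0.4577, -0.2477, 0.1222]
tool_rot: [0.699, 3.051, -0.03]
contact_force: [-0.8, -1.3, -0.9]
gripper_width: 0.0084
```

Run:
```python
from h import *
o=r.get_obs(); print(o["time_s"],o["eef_pos"],o["gripper_width"],o["contact_force"],cv2.Rodrigues(o["tool_rot"])[0])
im=r.snapshot("wrist")[:,:,::-1]; s=r.snapshot("scene")[150:280,290:420,::-1]
im=im[80:400,160:560]
cv2.imwrite("pics/g1.png",np.hstack([cv2.resize(im,(480,384)),cv2.resize(s,(320,384),interpolation=cv2.INTER_CUBIC)]))
```

```text
5.15 [ 0.4577 -0.2477  0.1222] 0.008369945533408734 [-0.8282 -1.2541 -0.9385] [[-0.9003  0.4351  0.0067]
 [ 0.4349  0.9002 -0.0213]
 [-0.0153 -0.0163 -0.9998]]
```

View pics/g1.png

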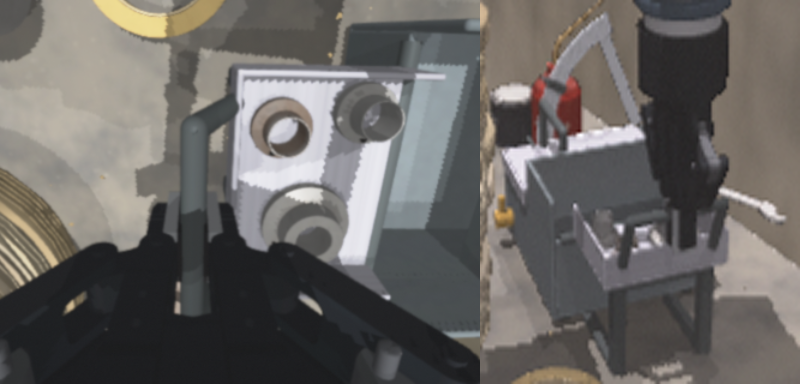

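The wrist view shows the bar between the pads. I'm regripping about 7 mm higher to clear the tray wall during the swing.

Emit:
send_rows(
  commands="0 0 0 0 0.2; 0 0 0.005 0 0.2; 0 0 0.003 0 0.2; 0 0 0 0 0; 0 0 0 0 0",
)

```text
time_s: 5.88
eef_pos: [0.4578, -0.2476, 0.1314]
tool_rot: [0.698, 3.051, -0.03]
contact_force: [0.3, -0.9, -0.8]
gripper_width: 0.008
```

Emit:
send_rows(
  commands="0 0 0 0 0; 0 0 0 0 0; 0 0 0 0 0; 0 0 0.004 0 0; 0 0 0.004 0 0",
)

```text
time_s: 6.5
eef_pos: [0.4591, -0.2449, 0.1359]
tool_rot: [0.695, 3.052, -0.02]
contact_force: [6.2, 2.5, -9.2]
gripper_width: 0.0077
```

Emit:
send_rows(
  commands="0.002 0.004 0.006 0 0; 0.004 0.008 0.01 0 0; 0.004 0.0085 0.009 0 0; 0.0045 0.0095 0.008 0 0; 0.0025 0.005 0.0035 0 0",
)

```text
time_s: 7.12
eef_pos: [0.4749, -0.2133, 0.1719]
tool_rot: [0.703, 3.054, -0.034]
contact_force: [-0.5, -4.7, -4.8]
gripper_width: 0.0077
```

Emit:
send_rows(
  commands="0.0035 0.007 0.004 0 0; 0.005 0.0105 0.0055 0 0; 0.0055 0.011 0.0045 0 0; 0.0055 0.0115 0.003 0 0; 0.0055 0.0115 0.002 0 0",
)

```text
time_s: 7.75
eef_pos: [0.5, -0.163, 0.1946]
tool_rot: [0.709, 3.05, -0.046]
contact_force: [-0.8, -2.4, -1.4]
gripper_width: 0.0077
```

Emit:
send_rows(
  commands="0.0055 0.0115 0 0 0; 0.0055 0.0115 -0.001 0 0; 0.0055 0.011 -0.001 0 0; 0.002 0.004 -0.001 0 0; 0 0 0 0 0",
)

```text
time_s: 8.38
eef_pos: [0.5212, -0.1208, 0.1932]
tool_rot: [0.704, 3.047, -0.045]
contact_force: [1.3, -2.2, 1.6]
gripper_width: 0.0076
```

Run:
```python
from h import *
o=r.get_obs(); print(o["time_s"],o["eef_pos"],o["gripper_width"],o["contact_force"])
d=(o["eef_pos"]-[0.4578,-0.2476,0.1314])*1000; print(d[:2]@[.443,.896],d[2],d[:2]@[.896,-.443])
im=r.snapshot("wrist")[:,:,::-1]; s=r.snapshot("side")[145:235,270:405,::-1]; c=r.snapshot("scene")[150:280,290:420,::-1]
cv2.imwrite("pics/g2.png",np.hstack([cv2.resize(im[40:400,120:640],(440,305)),cv2.resize(c,(340,305),interpolation=cv2.INTER_CUBIC)]))
cv2.imwrite("pics/s2.png",s)
```

```text
8.375 [ 0.5212 -0.1208  0.1932] 0.007560363470288416 [ 1.3137 -2.195   1.6047]
141.6582284804656 61.828185232078475 0.604387007380808
```

View pics/g2.png

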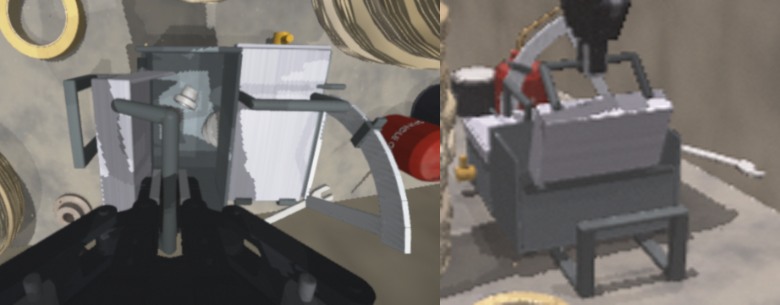

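Tray up at about 1.2 rad and empty from this view, with collars in the tub. Lowering it back along the arc.

Emit:
send_rows(
  commands="0 0 0 0 0; -0.005 -0.01 0.001 0 0; -0.0055 -0.0115 0.001 0 0; -0.0055 -0.0115 0 0 0; -0.0055 -0.0115 -0.001 0 0",
)

```text
time_s: 9.15
eef_pos: [0.4994, -0.1646, 0.197]
tool_rot: [0.7, 3.045, -0.033]
contact_force: [1.4, 2.2, 1.6]
gripper_width: 0.0075
```

Emit:
send_rows(
  commands="-0.0055 -0.0115 -0.002 0 0; -0.0055 -0.0115 -0.003 0 0; -0.0055 -0.011 -0.0045 0 0; -0.005 -0.0105 -0.0055 0 0; -0.0045 -0.009 -0.0055 0 0",
)

```text
time_s: 9.78
eef_pos: [0.4709, -0.2214, 0.1727]
tool_rot: [0.702, 3.048, -0.03]
contact_force: [6.7, 3.1, -4.2]
gripper_width: 0.0074
```

Emit:
send_rows(
  commands="-0.0035 -0.0075 -0.009 0 0; -0.0035 -0.0065 -0.01 0 0; -0.003 -0.006 -0.01 0 0; -0.002 -0.004 -0.007 0 0; 0 0 0 0 0",
)

```text
time_s: 10.4
eef_pos: [0.4579, -0.2474, 0.1387]
tool_rot: [0.702, 3.044, -0.03]
contact_force: [-1.1, -1.3, -0.4]
gripper_width: 0.0078
```

Emit:
send_rows(
  commands="0 0 -0.004 0 0; 0 0 0 0 0; 0 0 0 0 0.3; 0 0 0 0 1; 0 0 0 0 1",
)

```text
time_s: 11.02
eef_pos: [0.4574, -0.2468, 0.136]
tool_rot: [0.7, 3.046, -0.03]
contact_force: [0.4, 0.3, -0.4]
gripper_width: 0.0615
```

Emit:
send_rows(
  commands="0 0 0 0 1; 0 0 0 0 1; 0 0 0.03 0 1; 0 0 0.06 0 1; 0 0 0.06 0 1",
)

```text
time_s: 11.65
eef_pos: [0.4545, -0.2451, 0.2817]
tool_rot: [0.703, 3.059, -0.023]
contact_force: [1.8, -1.0, -0.0]
gripper_width: 0.0857
```

Emit:
send_rows(
  commands="0.008 0.025 0.02 -10 1; 0.0085 0.026 0.01 -10 1; 0.0085 0.026 0 -10 1; 0.0085 0.026 0 -10 1; 0.0085 0.026 0 -10 1",
)

```text
time_s: 12.28
eef_pos: [0.4983, -0.1149, 0.3207]
tool_rot: [1.965, 2.44, -0.029]
contact_force: [0.9, -0.5, -0.1]
gripper_width: 0.0854
```

Emit:
send_rows(
  commands="0.0085 0.026 0 -10 1; 0.0085 0.026 0 -10 1; 0.0085 0.026 0 -10 1; 0.006 0.02 0 -8 1; 0 0 0 0 1",
)

```text
time_s: 12.9
eef_pos: [0.5311, -0.0121, 0.3205]
tool_rot: [2.675, 1.644, -0.032]
contact_force: [-0.4, -0.3, 0.7]
gripper_width: 0.0855
```

Run:
```python
from h import *
o=r.get_obs(); R=cv2.Rodrigues(o["tool_rot"])[0]; print(o["time_s"],o["eef_pos"],R,np.degrees(np.arctan2(R[1,0],R[0,0])))
m=r.camera_model("wrist"); im=r.snapshot("wrist"); np.save("wm2.npy",m,allow_pickle=True)
cv2.imwrite("pics/w2.png",im[:,:,::-1])
p=np.load("w.npy"); print(proj(W(p,[(-39,11,137),(-39,87,137),(0,-199,151)]),m))
```

```text
12.9 [ 0.5311 -0.0121  0.3205] [[ 0.4512  0.8923 -0.0166]
 [ 0.8922 -0.4514 -0.0123]
 [-0.0184 -0.0092 -0.9998]] 63.17507585291797
[[318.9255 202.257 ]
 [318.1845 139.5373]
 [347.5829 343.1619]]
```

View pics/w2.png

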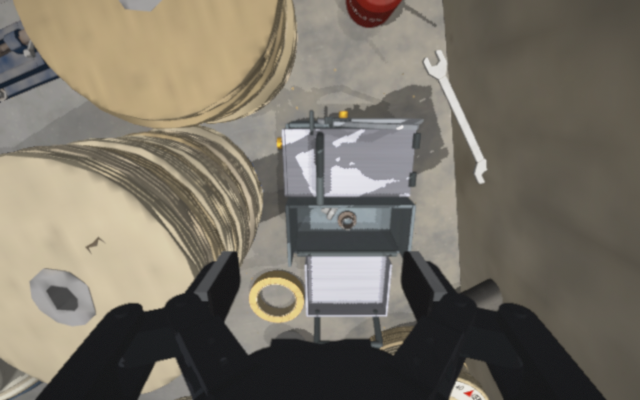

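The tray is empty and level, with collars in the tub. The lid handle is at (321,135)-(321,200), as predicted. Descending to it.

Emit:
send_rows(
  commands="0 0 -0.05 0.5 1; 0 0 -0.05 0 1; 0 0 -0.05 0 1; 0 0 -0.025 0 1; 0 0 0 0 1",
)

```text
time_s: 13.58
eef_pos: [0.5294, -0.0174, 0.1422]
tool_rot: [2.656, 1.665, -0.029]
contact_force: [-0.5, 1.2, 0.3]
gripper_width: 0.0854
```

Emit:
send_rows(
  commands="0.001 0.005 -0.012 0 1; 0 0.002 -0.011 0 1; 0 0 -0.001 0 0.5; 0 0 0 0 0.2; 0 0 0 0 0",
)

```text
time_s: 14.2
eef_pos: [0.5325, -0.0108, 0.1217]
tool_rot: [2.652, 1.665, -0.02]
contact_force: [0.1, 0.5, 0.3]
gripper_width: 0.0321
```

Emit:
send_rows(
  commands="0 0 0 0 0; 0 0 0 0 0; 0 0 0 0 0; 0 0 0 0 0; 0 0 0 0 0",
)

```text
time_s: 14.82
eef_pos: [0.5297, -0.0094, 0.1223]
tool_rot: [2.656, 1.668, -0.027]
contact_force: [0.2, 0.7, -0.0]
gripper_width: 0.0077
```

Emit:
send_rows(
  commands="0.005 -0.0025 0.012 0 0; 0.006 -0.003 0.0115 0 0; 0.007 -0.0035 0.011 0 0; 0.006 -0.003 0.008 0 0; 0 0 0 0 0",
)

```text
time_s: 15.45
eef_pos: [0.5502, -0.0197, 0.1628]
tool_rot: [-2.651, -1.668, 0.046]
contact_force: [-2.9, 1.7, -4.1]
gripper_width: 0.0077
```

```bash
cat > look.py <<'E'
from h import *
import sys
n=sys.argv[1]
o=r.get_obs(); print(o["time_s"],o["eef_pos"],o["gripper_width"],o["contact_force"])
d=(o["eef_pos"]-[0.5297,-0.0094,0.1223])*1000; print("back,up,lat",d[:2]@[.8965,-.443],d[2],d[:2]@[.443,.8965])
ims=[]
for k in("wrist","side","scene"):
    m=r.camera_model(k); im=r.snapshot(k)[:,:,::-1]; cv2.imwrite(f"pics/{n}_{k}.png",im); np.save(f"{n}_{k}.npy",m,allow_pickle=True)
    ims.append(im)
R=lambda im,a,b,c,d:cv2.resize(im[c:d,a:b],(390,295),interpolation=cv2.INTER_CUBIC)
cv2.imwrite(f"pics/{n}.png",np.vstack([np.hstack([R(ims[0],230,426,0,148),R(ims[1],260,340,140,200)]),np.hstack([R(ims[2],290,370,150,210),np.zeros((295,390,3),np.uint8)])]))
E
python3 look.py l1
```

```text
15.45 [ 0.5502 -0.0197  0.1628] 0.007666355156471275 [-2.9334  1.7199 -4.058 ]
back,up,lat 22.91328824628235 40.50214834842904 -0.17283933730390721
```

View pics/l1.png

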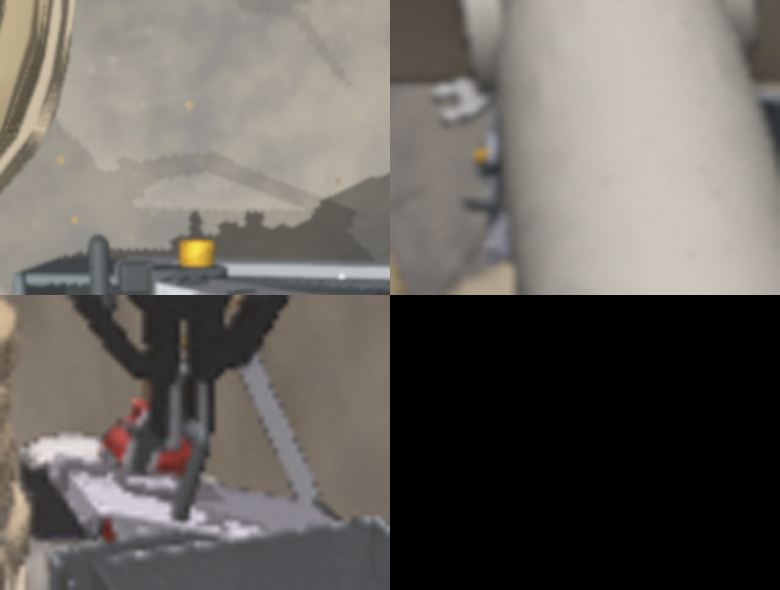

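The side crop shows the brass screw at about px (278.7,171.8) with the pin below it. The wrist view has the pin at about (279,119) and the tab's outer end at about (289,132). Next I fit the tab and pin angles over the views.

```bash
cat > fit.py <<'E'
from h import *
p=np.load("w.npy"); L=lambda f:np.load(f,allow_pickle=True).item()
sc,sd=r.camera_model("scene"),r.camera_model("side"); w1=L("wm.npy"); l1=L("l1_wrist.npy")
cv=lambda u,s,o:(np.array(u)+.5)/s-.5+o
pt=lambda a,rr,y:W(p,(86-rr*np.cos(a),y,89+rr*np.sin(a)))
E
python3 - <<'E'
from fit import *
# tab: a, r_out, r_in, y
obs=[("o",w1,cv((712,198),2.7,(285,105))),("i",w1,cv((663,240),2.7,(285,105))),("o",sc,cv((117,120),4.5,(290,150))),("i",sc,cv((157,133),4.5,(290,150))),("o",l1,cv((118,262),1.99,(230,0))),("i",l1,cv((225,264),1.99,(230,0)))]
def f(q):
    a,ro,ri,y=q
    return np.concatenate([(proj(pt(a,ro if k=="o" else ri,y),m)-u).ravel() for k,m,u in obs])
b=least_squares(f,[.5,130,105,108],loss="soft_l1");print("tab",b.x,b.cost);print(f(b.x).reshape(-1,2))
# pin closed (w1) tip, base, r=136
g=lambda q:np.r_[(proj(pt(q[0],136,q[1]),w1)-cv((642,136),2.7,(285,105))).ravel(),(proj(pt(q[0],136,96),w1)-cv((590,136),2.7,(285,105))).ravel()]
c=least_squares(g,[0,110]);print("pin0",c.x,g(c.x))
for s in(.337,.355):
  print("pin now pred",s,proj(pt(c.x[0]+s,136,c.x[1]),l1),"obs",cv((98,237),1.99,(230,0)))
for y in(108,112):
  h=least_squares(lambda a:(proj(pt(a[0],136,y),l1)-cv((98,240),1.99,(230,0)))[0,:1],[.3]);print("pin l1",y,h.x)
print("screw proj side",[proj(pt(b.x[0],r_,y),sd)[0] for r_,y in((115,112),(115,106))],"mark side",proj(pt(b.x[0],136,112),sd))
E
```

```text
tab [  0.4942 134.492  101.4125 112.0124] 7.324612666265081
[[-0.4006 -2.0883]
 [ 3.755   1.4485]
 [-0.769  -0.0882]
 [ 0.0137  0.7996]
 [ 0.3904  1.9136]
 [-0.1194 -1.1185]]
pin0 [ -0.0508 123.9995] [ 0.0189 -1.6086  0.5085 -1.8176]
pin now pred 0.337 [[274.4786 108.8263]] obs [278.9975 118.8467]
pin now pred 0.355 [[274.9675 108.9007]] obs [278.9975 118.8467]
pin l1 108 [0.3802]
pin l1 112 [0.3848]
screw proj side [array([279.0421, 172.0682]), array([281.0838, 172.4049])] mark side [[277.03   174.9566]]
```

Emit:
send_rows(
  commands="0.004 -0.002 0.005 0 0; 0.004 -0.002 0.0045 0 0; 0.0005 0 0 0 0; 0 0 0 0 0; 0 0 0 0 0",
)

```text
time_s: 16.23
eef_pos: [0.555, -0.0221, 0.169]
tool_rot: [-2.642, -1.665, 0.059]
contact_force: [-3.7, 3.1, -5.5]
gripper_width: 0.0076
```

```bash
python3 look.py l2
python3 - <<'E'
from fit import *
for a in(.3,.4,.45,.5,.55):print(a,proj(pt(a,136,[112][0]),sd)[0],proj(pt(a,136,112),L("l2_wrist.npy"))[0],proj(pt(.494,136,112),L("l2_wrist.npy"))[0])
a=cv2.imread("pics/l2_wrist.png");b=cv2.imread("pics/l2_side.png")
R=lambda im,x0,x1,y0,y1:cv2.resize(im[y0:y1,x0:x1],(800,300),interpolation=cv2.INTER_CUBIC)
cv2.imwrite("pics/l2b.png",np.vstack([R(a,250,370,95,140),R(b,245,325,160,190)]))
E
```

```text
16.225 [ 0.555  -0.0221  0.169 ] 0.007577367220648364 [-3.6502  3.106  -5.523 ]
back,up,lat 28.288801685523737 46.687193642157744 -0.23256530401501863
0.3 [276.8186 183.027 ] [269.7551 128.0447] [279.0445 131.9668]
0.4 [276.8641 179.003 ] [273.1476 129.9534] [279.0445 131.9668]
0.45 [276.9372 176.884 ] [275.9261 130.9969] [279.0445 131.9668]
0.5 [277.044  174.7017] [279.5217 132.1029] [279.0445 131.9668]
0.55 [277.1845 172.4628] [284.012  133.2733] [279.0445 131.9668]
```

View pics/l2b.png

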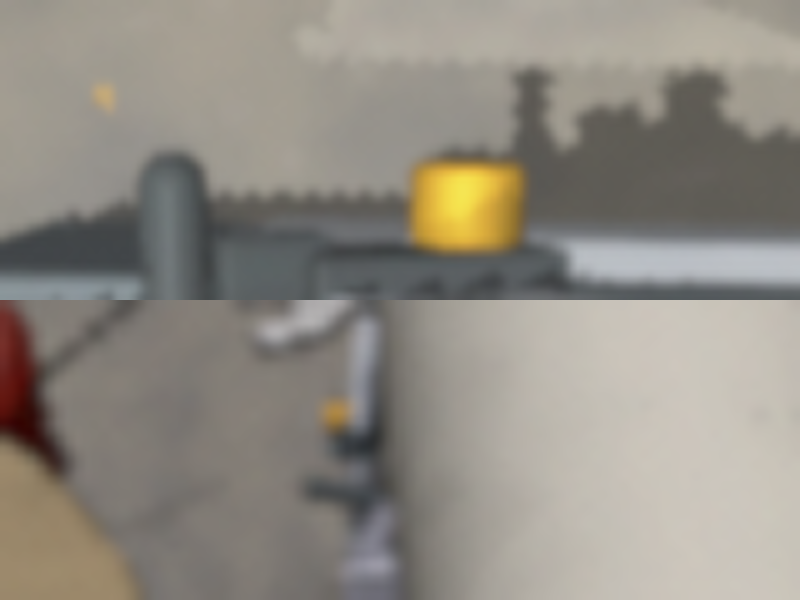

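Side view has the screw at about (278.1,171) and the pin tip at about (275.5,178.5), so the lid is still below the tab. The two views disagree on how far, so I'll triangulate the screw and the pin from the same image pair with colour segmentation.

```bash
cat > tri.py <<'E'
from fit import *
import sys
def brass(n,x0,x1,y0,y1):
    im=cv2.imread(f"pics/{n}.png").astype(float); c=im[y0:y1,x0:x1]
    w=np.clip((c[:,:,2]+c[:,:,1])/2-c[:,:,0]-45,0,None); w[w<15]=0
    yy,xx=np.mgrid[y0:y1,x0:x1]; return np.array([(w*xx).sum(),(w*yy).sum()])/w.sum(), (w>0).sum()
def tri(obs):
    f=lambda X:np.concatenate([(proj(X,m)-u).ravel() for m,u in obs])
    s=least_squares(f,[.56,.03,.15]);c,q=np.cos(p[2]),np.sin(p[2]);d=s.x-[p[0],p[1],0]
    w=np.array([c*d[0]+q*d[1],-q*d[0]+c*d[1],d[2]])*1000
    return w,np.hypot(86-w[0],w[2]-89),np.arctan2(w[2]-89,86-w[0]),np.round(f(s.x),2)
E
python3 - <<'E'
from tri import *
B={"side0":(sd,(272,286,160,182)),"l1_side":(sd,(270,286,160,182)),"l2_side":(sd,(272,286,160,182)),
"w2":(L("wm2.npy"),(335,355,105,122)),"l1_wrist":(l1,(310,345,110,145)),"l2_wrist":(L("l2_wrist.npy"),(300,340,110,140))}
O={}
for k,(m,b) in B.items():
    u,n=brass(k,*b);O[k]=(m,u);print(k,u,n)
print(tri([O["side0"],O["w2"]]));print(tri([O["l1_side"],O["l1_wrist"]]));print(tri([O["l2_side"],O["l2_wrist"]]));print(tri(list(O.values())))
print("pin l2",tri([(L("l2_wrist.npy"),(275.7,117.9)),(sd,(275.05,178.4))]))
print("pin l1",tri([(l1,(278.8,118.5)),(sd,(275.4,181.7))]))
# dark profile of pin in side images, along columns
for n in("l1_side","l2_side"):
    g=cv2.imread(f"pics/{n}.png",0); print(n);print(g[170:190,273:284])
E
```

```text
side0 [278.     170.7117] 2
l1_side [278.     170.7156] 2
l2_side [278.     170.7182] 2
w2 [342.8944 113.8827] 58
l1_wrist [328.0095 126.363 ] 229
l2_wrist [319.1368 125.25  ] 208
(array([-11.7441, 115.3195, 144.7817]), np.float64(112.54114028958843), np.float64(0.518589999151053), array([ 0.2 , -0.05, -0.03, -0.07]))
(array([-11.9351, 115.3005, 145.0019]), np.float64(112.81624730321582), np.float64(0.5194462417668918), array([ 0.18, -0.05, -0.02, -0.03]))
(array([-11.9839, 115.2901, 145.0265]), np.float64(112.87081681228261), np.float64(0.5194206548135701), array([ 0.18, -0.04, -0.02, -0.03]))
(array([-11.9368, 115.3037, 145.0971]), np.float64(112.86497364454796), np.float64(0.5201707361823302), array([ 0.18, -0.06,  0.18, -0.07,  0.18, -0.07, -0.19, -0.04, -0.02,
       -0.03,  0.06, -0.05]))
pin l2 (array([-37.7017, 118.8129, 140.7657]), np.float64(134.09625514097215), np.float64(0.39632851745289527), array([ 0.02,  0.06, -0.34,  0.04]))
pin l1 (array([-41.53  , 118.4168, 130.2434]), np.float64(134.03326000468957), np.float64(0.3127855189474279), array([ 0.04,  0.11, -0.58,  0.07]
[... 1200 characters left out ...]
 122 121 120 110  91  71  69  64  64  82]
 [124 122 119 118 116 108  98  99  90  75  82]
 [125 120 111 106 106 109 107 108  96  75  77]
 [123 115  98  84  83  88  90  91  82  71  71]
 [124 116  97  79  75  73  72  72  70  73  77]
 [124 121 115 109 108  99  85  69  66  86  97]
 [122 121 122 124 125 120 103  80  81 106 118]
 [120 120 120 124 126 125 112  93  99 120 121]
 [119 118 119 121 125 125 119 111 117 128 113]
 [119 118 118 120 122 123 120 121 128 128 110]
 [118 116 116 117 119 119 118 124 130 134 128]
 [118 116 114 115 116 120 129 139 146 153 147]
 [117 115 113 112 113 118 128 131 130 132 127]
 [115 114 112 111 108 108 114 114 111 110 108]
 [113 112 112 110 106 105 109 112 110 109 107]]
```

Triangulation puts the screw at 0.520 rad and the pin at 0.396 rad (radius 134, expected 136). About 0.12 rad remains.

Emit:
send_rows(
  commands="0.004 -0.002 0.004 0 0; 0.004 -0.002 0.004 0 0; 0.002 -0.001 0.002 0 0; 0 0 0 0 0; 0 0 0 0 0",
)

```text
time_s: 17.0
eef_pos: [0.5617, -0.0255, 0.1767]
tool_rot: [-2.633, -1.661, 0.071]
contact_force: [-4.0, 2.6, -4.6]
gripper_width: 0.0077
```

```bash
python3 look.py l3
python3 - <<'E'
from tri import *
g=cv2.imread("pics/l3_side.png",0);print(g[168:184,272:284])
g=cv2.imread("pics/l3_wrist.png",0);print(brass("l3_wrist",290,340,105,145));print(g[108:136:3,255:300:2])
E
```

```text
17.0 [ 0.5617 -0.0255  0.1767] 0.007668569723466048 [-4.0205  2.5639 -4.6275]
back,up,lat 35.815459850343075 54.42839095331696 -0.24075232699954086
[[128 126 126 125 124 124 121 128 141 129  91  84]
 [127 126 126 126 125 124 119 126 144 129  89  80]
 [128 126 125 125 126 127 128 135 148 127  80  69]
 [126 125 124 124 126 127 127 131 139 121  70  56]
 [124 124 123 124 124 114 102 103 117 104  60  48]
 [124 122 121 121 118 103  79  71  78  71  47  51]
 [124 122 119 110  98  83  71  62  57  52  50  63]
 [125 123 120 102  81  73  70  68  66  66  68  76]
 [124 124 120 107  92  85  78  72  66  65  78  95]
 [125 125 123 118 116 112 107  95  79  72  91 113]
 [124 123 124 124 123 124 121 110  91  90 111 122]
 [125 123 122 123 123 125 125 120 108 110 122 125]
 [124 124 122 122 124 124 126 127 126 127 130 127]
 [123 121 121 122 123 125 126 132 141 142 138 131]
 [122 120 120 119 123 125 124 124 128 130 133 135]
 [122 119 118 118 121 125 125 120 116 117 121 124]]
(array([308.0124, 124.0857]), np.int64(188))
[[155 153 154 169 169 155 156 157 158 158 159 159 160 159 159 159 158 158
  157 154 153 15
[... 180 characters left out ...]
155 153 151 149 147]
 [152 150 149 148 148 148 143 130 125 137 150 154 156 156 157 159 159 161
  158 154 151 150 149]
 [151 150 149 147 146 138 101  92  93  81 109 152 154 156 157 158 158 158
  157 154 152 152 150]
 [150 149 148 148 143 111 103 115 106  88  72 105 107 111 109 112 110 112
  121 112 120 111 122]
 [129 107 118 101  85  79  99 117 108  90  70  82  87  86  89  96 101 102
  101  99  99  99 102]
 [ 69  69  69  69  69  75  86 116 109  94  81  81  84  83  84  87  87  96
  100  96  95  96  97]
 [ 69  69  69  69  69  74  99 115 111 101  98  97  96  96  96  87  85  81
   82  83  84  87  87]
 [127 125 125 124 123 117 100 113 111 101  99  97  96  97  95  88 101  95
   92  83  85  94  91]]
```

Run:
```python
from tri import *
m=L("l3_wrist.npy")
for x in(270.5,271,271.5):
    print("pin l3",tri([(m,(x,117)),(sd,(275.0,174.9))]))
# vertical extent centre: pin dark centroid per column, l1..l3; tab centroid in l1
for n,rows in(("l1_side",(178,185)),("l2_side",(176,182)),("l3_side",(171,179)),("l1_side",(170,178))):
    g=255-cv2.imread(f"pics/{n}.png",0).astype(float)[rows[0]:rows[1]]
    o=[]
    for c in(275,276,277,278,279,280):
        w=np.clip(g[:,c]-150,0,None);o.append((w*np.arange(*rows)).sum()/max(w.sum(),1e-9))
    print(n,rows,np.round(o,2))
for y in(110,112,115,118):print(y,[proj(pt(a,136,y),sd)[0] for a in(.48,.52)], "tab r130",proj(pt(.52,130,y),sd)[0],proj(pt(.52,122,y),sd)[0])
```

```text
pin l3 (array([-33.1847, 119.2897, 151.0281]), np.float64(134.35949966400509), np.float64(0.4798630008865204), array([ 0.02,  0.07, -0.35,  0.04]))
pin l3 (array([-32.9527, 119.2826, 150.7517]), np.float64(134.02618242011553), np.float64(0.4788330927517069), array([ 0.02,  0.06, -0.32,  0.03]))
pin l3 (array([-32.7199, 119.2755, 150.4747]), np.float64(133.692035524819), np.float64(0.47779596095721794), array([ 0.02,  0.05, -0.28,  0.03]))
l1_side (178, 185) [181.15 181.25 181.39 181.56 181.8  182.43]
l2_side (176, 182) [178.53 178.55 178.58 178.8  178.84 179.47]
l3_side (171, 179) [175.   175.14 174.92 174.46 174.6  175.16]
l1_side (170, 178) [  0.     0.     0.   173.92 174.12 174.22]
110 [array([277.686 , 175.6962]), array([277.7862, 173.9268])] tab r130 [278.3616 173.1467] [279.1217 172.1163]
112 [array([276.9972, 175.5818]), array([277.0962, 173.8126])] tab r130 [277.6742 173.0331] [278.4378 172.0035]
115 [array([275.9646, 175.4103]), array([276.0616, 173.6413])] tab r130 [276.6436 172.8628] [277.4124 171.8343]
118 [array([274.9327, 175.2389]), array([275.0278, 173.4701])] tab r130 [275.6137 172.6925] [276.3877 171.6653]
```

Emit:
send_rows(
  commands="0.0035 -0.0017 0.0032 0 0; 0 0 0 0 0; 0 0 0 0 0; 0 0 0 0 0; 0 0 0 0 0",
)

```text
time_s: 17.77
eef_pos: [0.5636, -0.0265, 0.1787]
tool_rot: [-2.63, -1.66, 0.076]
contact_force: [-4.4, 2.8, -6.3]
gripper_width: 0.0073
```

```bash
python3 look.py l4
python3 - <<'E'
from tri import *
g=255-cv2.imread("pics/l4_side.png",0).astype(float)[170:178]
print([round((np.clip(g[:,c]-150,0,None)*np.arange(170,178)).sum()/np.clip(g[:,c]-150,0,None).sum(),2) for c in(275,276,277,278)])
a=cv2.imread("pics/l4_wrist.png");b=cv2.imread("pics/l4_side.png")
R=lambda im,x0,x1,y0,y1:cv2.resize(im[y0:y1,x0:x1],(800,300),interpolation=cv2.INTER_CUBIC)
cv2.imwrite("pics/l4b.png",np.vstack([R(a,230,350,95,140),R(b,259,299,165,180)]))
E
```

```text
17.775 [ 0.5636 -0.0265  0.1787] 0.007263889639965896 [-4.4391  2.849  -6.2851]
back,up,lat 37.9553669146404 56.370666756078336 -0.2879205450640647
[np.float64(174.0), np.float64(174.2), np.float64(174.04), np.float64(173.94)]
```

View pics/l4b.png

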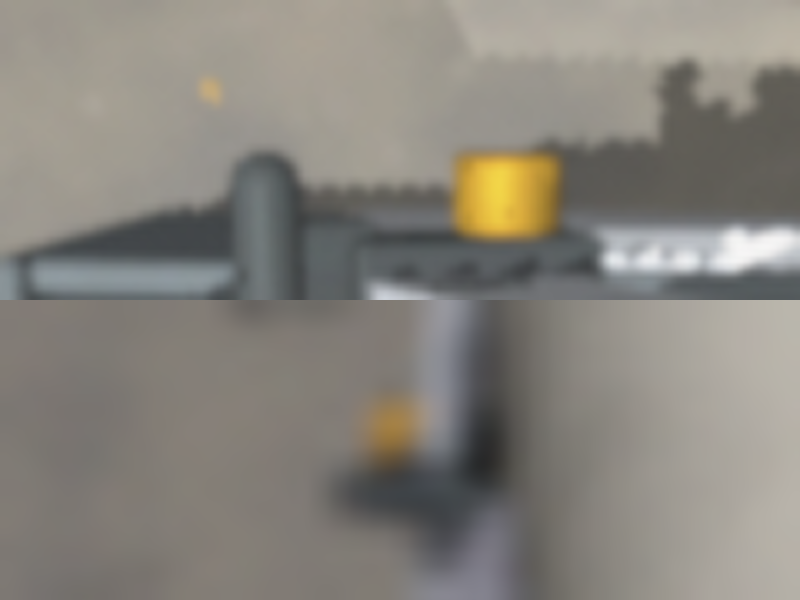

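Pin and tab are now nearly coincident in both views, with the pin row at 174.05 against a mark row of 173.6–174.5. One small nudge, then I check that it holds.

Emit:
send_rows(
  commands="0.0012 -0.0006 0.001 0 0; 0 0 0 0 0; 0 0 0 0 0; 0 0 0 0 0; 0 0 0 0 0",
)

```text
time_s: 18.55
eef_pos: [0.5634, -0.0264, 0.1786]
tool_rot: [-2.627, -1.659, 0.08]
contact_force: [-4.5, 3.2, -4.2]
gripper_width: 0.0076
```

```bash
python3 look.py l5
python3 - <<'E'
from tri import *
g=255-cv2.imread("pics/l5_side.png",0).astype(float)[170:178]
print([round((np.clip(g[:,c]-150,0,None)*np.arange(170,178)).sum()/np.clip(g[:,c]-150,0,None).sum(),2) for c in(275,276,277,278)])
print(brass("l5_side",272,286,160,182),brass("l5_wrist",280,340,105,145))
# pin centre x in wrist: dark band edges, row 121
row=cv2.imread("pics/l5_wrist.png",0)[120,255:285];print(row)
o=r.get_obs();print(o["time_s"],o["eef_pos"])
E
```

```text
18.55 [ 0.5634 -0.0264  0.1786] 0.007640488200937194 [-4.468   3.162  -4.2234]
back,up,lat 37.789515505665555 56.26050769669332 -0.2992903215945315
[np.float64(174.0), np.float64(174.24), np.float64(174.12), np.float64(173.97)]
(array([278., 171.]), np.int64(1)) (array([305.5399, 123.703 ]), np.int64(183))
[151 150 150 149 148 148 147 147 146 141 121 103  99 100  99  95  88  82
  83 105 133 145 151 153 154 153 155 156 156 155]
18.7 [ 0.5634 -0.0264  0.1785]
```

Emit:
send_rows(
  commands="0.0025 -0.0012 0.002 0 0; 0.0005 -0.0002 0.0006 0 0; 0.0005 -0.0002 0.0006 0 0; 0.0005 -0.0002 0.0006 0 0; 0.0005 -0.0002 0.0006 0 0",
)

```text
time_s: 19.32
eef_pos: [0.5659, -0.0276, 0.1809]
tool_rot: [-2.622, -1.657, 0.087]
contact_force: [-5.0, 2.9, -5.1]
gripper_width: 0.0081
```

```bash
python3 look.py l5
python3 - <<'E'
from tri import *
g=255-cv2.imread("pics/l5_side.png",0).astype(float)[170:178]
print([round((np.clip(g[:,c]-150,0,None)*np.arange(170,178)).sum()/np.clip(g[:,c]-150,0,None).sum(),2) for c in(275,276,277,278)])
row=cv2.imread("pics/l5_wrist.png",0)[120,255:285].astype(float);e=np.where(row<125)[0]+255;x=(e.min()+e.max())/2;print(x)
v=cv2.imread("pics/l5_side.png",0)[170:178,276].astype(float);w=np.clip(105-v,0,None);s=(w*np.arange(170,178)).sum()/w.sum()
print(s,tri([(L("l5_wrist.npy"),(x,117)),(sd,(275.0,s-.1))]))
print("screw",tri([(L("l5_wrist.npy"),brass("l5_wrist",280,340,105,145)[0]),(sd,(278.05,170.85))]))
o=r.get_obs();print(o["time_s"],o["eef_pos"])
E
```

```text
19.325 [ 0.5659 -0.0276  0.1809] 0.008100479304204792 [-5.0214  2.9296 -5.0964]
back,up,lat 40.48641590739631 58.58141192061901 -0.33075761177525465
[np.float64(173.0), np.float64(173.05), np.float64(173.26), np.float64(173.73)]
268.5
173.05 (array([-30.0527, 119.1526, 156.0999]), np.float64(134.0545596182922), np.float64(0.5242245598127725), array([ 0.01,  0.03, -0.17,  0.02]))
screw (array([-12.0763, 115.0943, 144.5621]), np.float64(112.72136318723106), np.float64(0.5154371240384026), array([-0.02, -0.04,  0.2 , -0.03]))
19.475 [ 0.5658 -0.0276  0.1809]
```

Emit:
send_rows(
  commands="-0.0008 0.0004 -0.0006 0 0; 0 0 0 0 0; 0 0 0 0 0; 0 0 0 0 0; 0 0 0 0 0",
)

```text
time_s: 20.1
eef_pos: [0.5641, -0.0267, 0.1793]
tool_rot: [-2.62, -1.656, 0.09]
contact_force: [-3.1, 2.3, -5.8]
gripper_width: 0.0076
```

```bash
python3 look.py l6
python3 - <<'E'
from tri import *
row=cv2.imread("pics/l6_wrist.png",0)[120,255:285].astype(float);e=np.where(row<125)[0]+255;x=(e.min()+e.max())/2
v=cv2.imread("pics/l6_side.png",0)[170:178,276].astype(float);w=np.clip(105-v,0,None);s=(w*np.arange(170,178)).sum()/w.sum()
print(x,s,tri([(L("l6_wrist.npy"),(x,117)),(sd,(275.0,s-.1))]))
o=r.get_obs();print(o["time_s"],o["eef_pos"])
E
```

```text
20.1 [ 0.5641 -0.0267  0.1793] 0.007565611836868292 [-3.0662  2.3171 -5.7917]
back,up,lat 38.530940545872255 57.00547590898504 -0.31088163541646985
269.5 173.7741935483871 (array([-31.485 , 119.1395, 154.5704]), np.float64(134.54442602713448), np.float64(0.5090535705868487), array([ 0.02,  0.05, -0.25,  0.02]))
20.25 [ 0.5641 -0.0267  0.1793]
```

```bash
python3 -c "
from station import r
print(r.sign_off()); o=r.get_obs(); print(o['time_s'],o['eef_pos'],o['gripper_width'])"
```

```text
the job is handed in; nothing more can be done
None
the job is handed in; nothing more can be done
```

The job is handed in at about 20 s, well inside the 51 s limit. The lid is held at the index tab and the gripper is still closed on its handle.

- **Tray:** I raised it to about 1.2 rad, lowered it back and released it. The picture taken from above the lid afterwards showed the tray level and empty with collars in the tub, though I could not make out all three one by one.
- **Lid:** The last triangulation puts the pointer pin at 0.509 rad. The tab's screw came out at 0.515–0.520 rad from camera triangulation, while rougher tab-edge estimates gave 0.49–0.50, so the remaining error is about 0.01–0.02 rad. The pose held steady over the 0.15 s before hand-in, with about 7 N on the tool.
- **Bystanders:** The tab screw's measured position did not shift between views. I saw no unexpected contact forces, but I did not re-check the mug, tape, big collar or ink tin one by one at the end.

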